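# Power up the wing test bench in the safe order

## Robot

A 6-joint arm with a two-finger parallel gripper is mounted at the origin on the work surface. World frame = base frame: x ahead of the robot, y to its left, z up, the work surface at z = 0. Lengths are in mm, angles in degrees, forces in N, time in s.
With the tool pointing down it reaches from about 350 to 850 mm from the base axis. Payload 8.1 kg.
Tool frame: the origin (TCP) lies midway between the tips of the shut fingers; the grasp point (between the pads) lies 19 mm behind it; x points along the fingers, y is the direction in which the jaws open and shut, and the axes are right-handed (so a half turn about x gives the same grasp; the last joint's range is limited). The gripper opens to 85 mm and grips with 20 to 120 N. Pads are 22 mm wide; open, the fingers measure 114 mm over their backs; the gripper's body (76 mm by 85 mm) begins 54 mm behind the grasp point. The pads swing forward as they close: fully open they stand 13 mm farther back than shut.
Start: joints at [-79.206, 7.471, 85.268, -0, 87.261, -4.893], TCP at [162.255, -577.649, 231.292] pointing down, gripper open.
Joint ranges: [-169.43, 169.43], [-51.17, 129.36], [1.28, 143.12], [-76.62, 256.62], [0, 156.53], [-152.29, 152.29]. Speed limits (degrees/s): [136.94, 136.94, 159.86, 180, 180, 180].

## Interface

Orientations are given as [roll, pitch, yaw] about the fixed x, y, z axes, in that order (R = Rz(yaw) Ry(pitch) Rx(roll)).
In Python, from bench import sense, snapshot, hand_in gives the robot as it stands.
- The arm moves only by the tool drive_tool, never from a script. Its argument "deltas" is a list of rows, each a list of 7 numbers: the closure in counts, from 0 (fully open) to 255 (shut), then the shift along the tool's x, y, z in m, then the turn, a rotation vector about the tool's x, y, z in rad. A call has exactly 10 rows; each row is the pose to reach, as a shift and turn from the pose commanded when the call began, along the tool's axes at that moment; what a row does not reach only later rows make up. A row lasts 1/12 s, in which the tool goes at most 41.7 mm and 7.16 degrees, less where a joint would pass 70% of its speed; a pose out of reach is approached as far as the arm can. A call with a gripper value outside its range is refused whole. The fingers move at their own pace and stop on an object; "squeeze" is the grip in N (left out, the last holds). Time passes only in rows, so rows that repeat a pose let the fingers close, or fill a call up. It gives the time, the measured TCP pose, the force and the opening at its end, in the units of the state.
- sense(): the state, without advancing time (a new reading comes with each control period).
- snapshot(name): name is "side" or "top" or "wrist"; returns a dict with "frame" (420x560x3 uint8, blue, green, red), "fx", "fy", "cx", "cy" (pixels), "rvec" (rotation vector, rad) and "tvec" (3), from world to camera coordinates, as OpenCV has them. Camera axes: x right, y down, z forward; pixel columns grow to the right and rows downward; lengths in mm; the calibration is good to about 2 mm. A picture is of the moment at which its call begins. There is no depth.
- hand_in(): hands the job in, once; it reports no verdict.
The state is a dict: "time": time; "joint_pos": joint angles; "qd": joint speeds; "joint_efforts": joint torques, N m; "tool_pos": TCP position; "tcp_rot": TCP orientation; "ft_force": force on the tool from outside, world axes, zero at the start; "wrist_torque": the same for the moment, N m; "finger_gap": finger opening in mm.
Only numpy, scipy, OpenCV 4.12 (cv2) and the standard library are available. Lean on these libraries where they do the work, as an engineer would, in place of code of your own. Each camera call takes 0.05 s, during which the arm holds its last target.

## Task

Switch on the wing test bench in the safe order, only pressing with the closed fingers: first press the green half of the rocker on the hand-held transmitter fully down, then push the green button of the servo box fully in, and last press the green half of the rocker on the red wing fully down. Do not press the red button of the servo box. Do not lift or shove the transmitter or the box, leave everything else on the bench where it is, and finish clear of everything.

Things in the scene. Friction and masses are not known exactly. Their poses are not given: they have to be found in the camera images.
- transmitter: Hand-held radio transmitter lying face up on the table, silver, 170 mm (x) x 190 mm (y) x 55 mm high, 0.9 kg, loose. Origin: centre of its underside; z up. Its dark screen is toward its -x edge; two control sticks stand 28 mm above its face at x = +30, y = +-60 mm; the power rocker lies between them with its hinge at x = +30, y = 0, its green half toward +x. It may stand left or right of the middle and be turned up to 0.35 rad.
- tx_rocker (a joint): Power rocker of the transmitter. The rocker is V-shaped: two halves, each 24 mm long and 22 mm wide, meeting at a hinge in the middle; the green half carries a white dot. Joint value 0 = off (green half tilted up 0.4 rad, black half level), 0.4 = on (green half pressed down level, black half up); it needs about 2 N, stays wherever it is left, and starts within 0.04 of off. 
- tx_rocker_press (a point): Point on the top of the rocker's green half, 16 mm out from the hinge and midway across its width (the place to press). It moves with the rocker: the point's x axis points level, along the rocker from hinge to green end, while the rocker is off, and tips 0.4 rad down with it when on. The point is 70 mm above the table when off and 64 mm when fully pressed. 
- servo_box: Servo box: flat grey box with a blue top, 80 mm (x) x 130 mm (y) x 34 mm high, about 0.5 kg, loose. Origin: centre of its underside; z up. On its top are two round buttons at x = -6 mm: green at y = +32 mm, red at y = -32 mm. It stands on the other side from the transmitter.
- green_button (a joint): Green latching button of the servo box, 24 mm across. 0 = out, 0.006 m = fully in; needs about 2.5 N to move, stays where it is pushed and starts within 0.0008 of out. Even fully in it stands 5 mm proud of the box.
- green_button_top (a point): Centre of the green button's top face, 45 mm above the table when out, 39 mm when fully in.
- red_button (a joint): Red spring button of the servo box (erases the stored settings; leave it alone), 24 mm across, 0 = out, 0.006 m = fully in.
- red_button_top (a point): Centre of the red button's top face, 45 mm above the table.
- wing: Red model-aircraft wing panel, fixed on foam blocks beyond the devices, its span along y (from y = -280 to +420 mm), its leading edge toward the robot at x = -60 mm. Origin: on the table below the hinge of its rocker; z up. The top is flat and 75 mm above the table from x = -30 to +100 mm and then slopes down. The rocker lies along the span, its green half toward +y.
- wing_rocker (a joint): Power rocker on the wing. The rocker is V-shaped: two halves, each 24 mm long and 22 mm wide, meeting at a hinge in the middle; the green half carries a white dot. Joint value 0 = off (green half tilted up 0.4 rad, black half level), 0.4 = on (green half pressed down level, black half up); it needs about 2 N, stays wherever it is left, and starts within 0.04 of off. 
- wing_rocker_press (a point): Point on the top of the rocker's green half, 16 mm out from the hinge and midway across its width (the place to press). It moves with the rocker: the point's x axis points level, along the rocker from hinge to green end, while the rocker is off, and tips 0.4 rad down with it when on. The point is 90 mm above the table when off and 84 mm when fully pressed. 
- glue_center (a point): Small white glue bottle with an orange cap, standing, 34 mm across, 90 mm high; point at its centre, half-way up. Bystander.
- jar_center (a point): Glass screw jar with a steel lid, standing, 44 mm across, 50 mm high; point at its centre, half-way up. Bystander.
- servo: Loose black servo with a white arm, 20 x 54 x 43 mm high, standing on the table; origin at the centre of its underside. Bystander.
- screwdriver: Screwdriver with red handle lying on the table at the left, 190 mm long along its x. Bystander.
- wrench: Steel wrench lying on the table at the right, 160 mm long along its x. Bystander.
- battery: Yellow and black battery pack lying on the wing, 50 mm (x) x 100 mm (y) x 28 mm high; origin at the centre of its underside. Bystander.
- tape: Roll of tape lying on the wing, 84 mm across, 24 mm high; origin at the centre of its underside. Bystander.

How it is judged:
By the outcome, as a careful person would: the job done as asked, in the order asked, and still so for the second after the job is handed in, with the robot touching nothing.
It also fails if it takes over 53 s, if anything falls off the work surface, if the arm or the gripper's body presses on something with over 40 N, if the wrist force passes 120 N, or if a joint passes its speed limit or range.

## Working session

There is one attempt and no reset: what is moved stays moved. The work goes in short steps, Python scripts to look and compute and a tool call to move; the robot and the scene stay as the last step left them, time stands still between calls to the robot, and variables do not carry over. Pictures are saved under pics/ and viewed, and the job is handed in when it is done.

Besides the shell and the picture viewer there is one more tool, called after "Request:" in YAML: its name, and indented under it one key for each argument. drive_tool: Moves the arm, as the interface text tells. Its arguments: {"type":"object","properties":{"deltas":{"type":"array","items":{"type":"array","items":{"type":"number"}}},"squeeze":{"type":"number"}},"required":["deltas"]}

```bash
ls; mkdir -p pics; python3 - <<'E'
from bench import sense,snapshot
import cv2,pickle
s=sense();print({k:s[k] for k in("time","tool_pos","tcp_rot","ft_force","finger_gap")})
for n in("top","side","wrist"):
    d=snapshot(n);cv2.imwrite(f"pics/{n}0.png",d["frame"]);pickle.dump(d,open(f"pics/{n}0.pkl","wb"));print(n,d["fx"],d["cx"],d["cy"],d["rvec"],d["tvec"])
E
```

```text
pics
{'time': 0.0, 'tool_pos': array([ 162.16248395, -577.08532389,  230.21886001]), 'tcp_rot': array([-95.12613456,  89.89099263, 100.56049868]), 'ft_force': array([ 0.04012484, -0.21979047,  0.72339169]), 'finger_gap': 85.6715605197836}
top 400.30689721515677 283.9907163349351 214.76721238192997 [ 2.23195357 -1.97128831  0.21075128] [ -49.15312499  569.38588304 1018.65703124]
side 532.9756630573935 289.6085537755268 207.7768554941855 [ 0.14643098 -2.76349832  1.4212961 ] [ 554.57947484  106.57709598 1451.85425735]
wrist 307.96203018574977 280.2570191274231 212.75163229746792 [-2.31522287  1.7534395   0.25446823] [-599.3020166   -37.42757786  378.61854544]
```

View pics/top0.png

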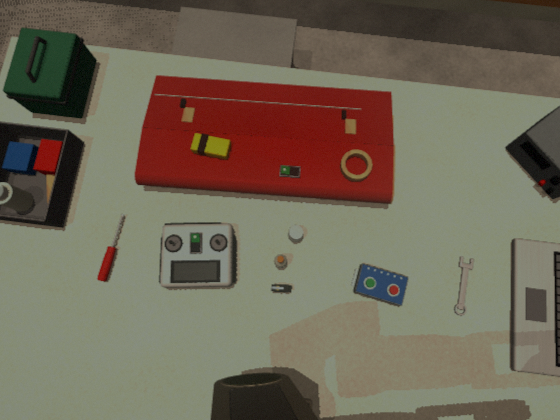

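View pics/side0.png

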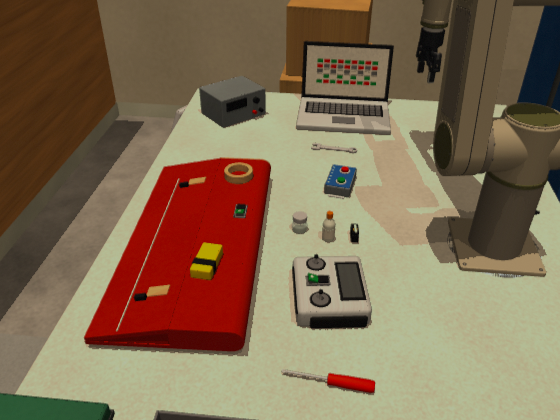

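The top view shows the transmitter at about (197,255) with its rocker at (196,242). The servo box is at (381,285), with green at (370,283) and red at (393,290). The wing rocker is at (290,171). Next I'll zoom in.

```bash
python3 - <<'E'
import cv2,numpy as np
t=cv2.imread("pics/top0.png");s=cv2.imread("pics/side0.png")
def c(i,x,y,w,h,k):return cv2.resize(i[y:y+h,x:x+w],(400,300),interpolation=cv2.INTER_CUBIC)
# 100x75 crops -> x4
a=np.vstack([np.hstack([c(t,147,215,100,75,4),c(t,340,250,80,60,5)]),np.hstack([c(t,260,150,60,45,0),c(s,285,250,100,75,4)])])
cv2.imwrite("pics/z1.png",a)
b=np.vstack([np.hstack([c(s,310,155,60,45,4),c(s,215,190,60,45,5)]),np.hstack([c(t,250,220,80,60,0),c(s,280,200,100,75,4)])])
cv2.imwrite("pics/z2.png",b)
E
```

```text
(no output)
```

View pics/z1.png

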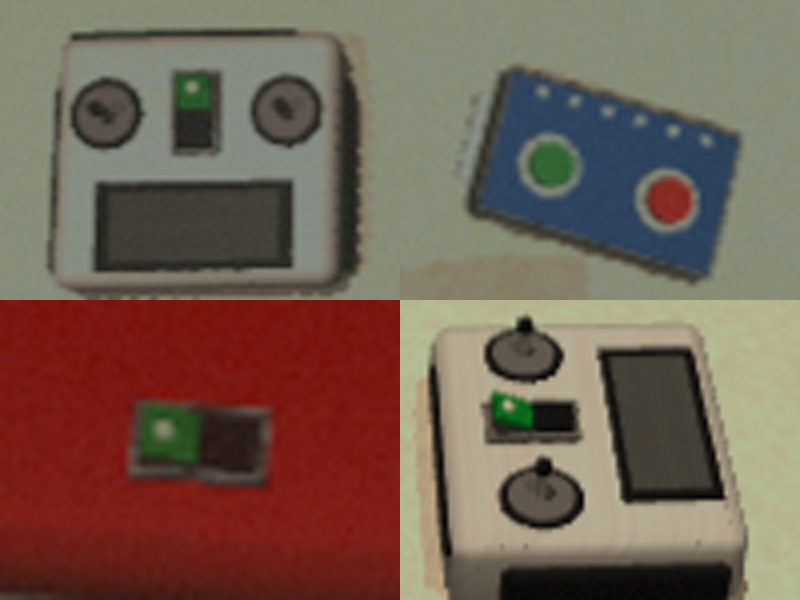

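View pics/z2.png

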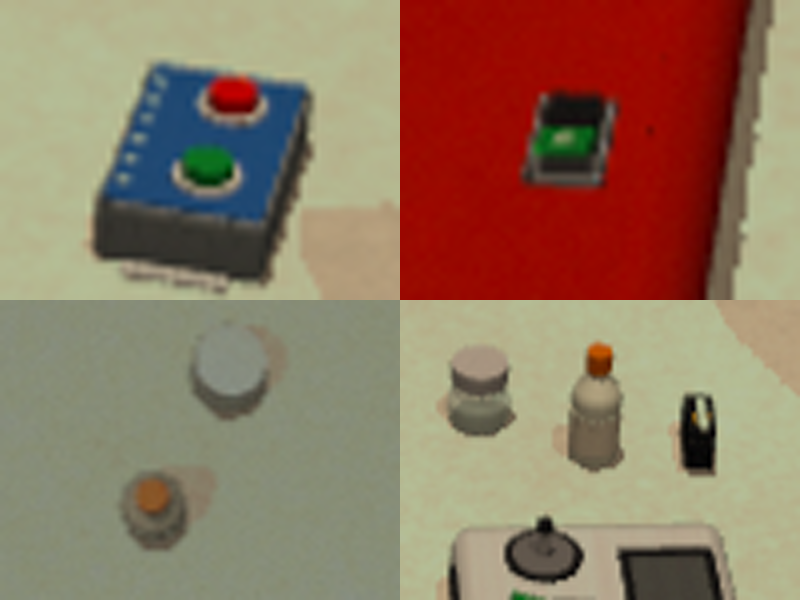

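```bash
cat > h.py <<'E'
import pickle,numpy as np,cv2
def load(f): return pickle.load(open(f,"rb"))
def ray(d,uv):
    R,_=cv2.Rodrigues(np.array(d["rvec"]));t=np.array(d["tvec"]).ravel()
    v=R.T@np.array([(uv[0]-d["cx"])/d["fx"],(uv[1]-d["cy"])/d["fy"],1]);c=-R.T@t
    return c,v
def at(d,uv,z):
    c,v=ray(d,uv);return c+v*(z-c[2])/v[2]
def tri(d1,u1,d2,u2):
    (c1,v1),(c2,v2)=ray(d1,u1),ray(d2,u2)
    s=np.linalg.lstsq(np.array([v1,-v2]).T,c2-c1,rcond=None)[0]
    p,q=c1+s[0]*v1,c2+s[1]*v2
    return (p+q)/2,np.linalg.norm(p-q)
def proj(d,p): return cv2.projectPoints(np.array(p,float).reshape(-1,3),np.array(d["rvec"]),np.array(d["tvec"]),np.array([[d["fx"],0,d["cx"]],[0,d["fy"],d["cy"]],[0,0,1]]),None)[0].reshape(-1,2)
E
python3 - <<'E'
from h import *
np.set_printoptions(precision=1,suppress=True)
T=load("pics/top0.pkl");S=load("pics/side0.pkl")
def z(ox,oy,k,x,y,bx,by):return (ox+(x-bx+.5)/k-.5,oy+(y-by+.5)/k-.5)
a={}
tt=lambda x,y:z(147,215,4,x,y,0,0); tb=lambda x,y:z(340,250,5,x,y,400,0); tw=lambda x,y:z(260,150,20/3,x,y,0,300)
st=lambda x,y:z(285,250,4,x,y,400,300); sb=lambda x,y:z(310,155,20/3,x,y,0,0); sw=lambda x,y:z(215,190,20/3,x,y,400,0)
tg=lambda x,y:z(250,220,5,x,y,0,300)
for n,t,s,h in [("txdot",tt(191,87),st(510,406),72),("stickL",tt(107,112),st(541,498),55),("stickR",tt(286,110),st(524,356),55),("txhinge",tt(195,110),st(531,415),64),
 ("green",tb(550,164),sb(208,160),45),("red",tb(668,200),sb(234,91),45),("wdot",tw(163,429),sw(566,138),91),("whinge",tw(200,435),sw(577,120),84),
 ("boxTL",tb(510,68),sb(106,192),34),("boxTR",tb(740,133),sb(156,66),34),("boxBR",tb(710,277),sb(308,92),34),("boxBL",tb(473,210),sb(264,220),34),
 ("jar",tg(231,365),z(280,200,4,480,362,400,300),50),("glue",tg(153,496),z(280,200,4,600,352,400,300),90)]:
    p,e=tri(T,t,S,s);print(n,at(T,t,h)[:2],at(S,s,h)[:2],p,e)
E
```

```text
txdot [481.6 248.3] [481.2 250.1] [481.5 248.6  70.7] 0.5323937356481697
stickL [460.3 305.1] [459.5 305.4] [459.9 305.2  54.8] 0.8130557435251419
stickR [476.4 186.9] [476.  186.3] [476.2 186.8  55.5] 0.2850377783614615
txhinge [467.8 245. ] [468.8 247.7] [468.4 245.5  61.8] 0.717853873380126
green [ 421.1 -224.8] [ 422.1 -225.4] [ 421.6 -224.8   45.3] 1.0341354608483975
red [ 410.1 -287.9] [ 411.  -288.2] [ 410.6 -288.    45.1] 0.9079202163322801
wdot [689.3  36.2] [688.9  38.1] [689.5  36.3  89.8] 0.4851885421357336
whinge [691.   21.3] [688.6  15.8] [688.5  21.3  88.4] 2.0737414754927443
boxTL [ 470.2 -201.7] [ 467.9 -209.6] [ 468.6 -200.5   40. ] 1.6898969893648517
boxTR [ 450.8 -326.8] [ 448.5 -325.1] [ 449.7 -326.9   33.1] 2.356071797179738
boxBR [ 373.6 -315.5] [ 375.  -309.9] [ 374.2 -316.8   29.8] 0.8829184228169691
boxBL [ 392.8 -188.4] [ 395.3 -195. ] [ 394.1 -187.8   38.5] 3.0145881559714582
jar [528.4 -15.8] [531.8 -14.9] [530.2 -15.9  48.9] 3.2231436504175712
glue [449.2  16.3] [450.1  18.7] [449.7  16.3  88.2] 0.6549282703742348
```

```bash
cat >> h.py <<'E'
from scipy.spatial.transform import Rotation as Ro
def Rm(s): return Ro.from_euler("xyz",s["tcp_rot"],degrees=True).as_matrix()
def down(yawdeg):
    # tool x down, tool y at yawdeg in world
    a=np.radians(yawdeg);x=np.array([0,0,-1.]);y=np.array([np.cos(a),np.sin(a),0]);return np.array([x,y,np.cross(x,y)]).T
def delta(s,p,R=None,P0=None,R0=None):
    R0=Rm(s) if R0 is None else R0;p0=s["tool_pos"] if P0 is None else P0
    d=R0.T@(np.array(p)-p0)/1000
    w=np.zeros(3) if R is None else Ro.from_matrix(R0.T@R).as_rotvec()
    return d.round(4),w.round(4)
E
python3 - <<'E'
from h import *
from bench import sense
s=sense();np.set_printoptions(precision=3,suppress=True);print(Rm(s))
Rc=down(15.7)
R=Rm(s);print(np.degrees(np.arctan2(R[1,1],R[0,1])))
P=np.array(s["tool_pos"])
for y in (97.7,-82.3,15.7): 
  for p in [(400,-330,230),(450,-225,200),(480,200,200)]:print(y,p,delta(s,p,down(y)))
E
```

```text
[[-0.     0.27  -0.963]
 [ 0.001 -0.963 -0.27 ]
 [-1.    -0.001 -0.   ]]
-74.31295915605398
97.7 (400, -330, 230) (array([ 0.001, -0.174, -0.296]), array([-3.002, -0.002, -0.   ]))
97.7 (450, -225, 200) (array([ 0.031, -0.261, -0.372]), array([-3.002, -0.002, -0.   ]))
97.7 (480, 200, 200) (array([ 0.032, -0.662, -0.516]), array([-3.002, -0.002, -0.   ]))
-82.3 (400, -330, 230) (array([ 0.001, -0.174, -0.296]), array([ 0.139, -0.   ,  0.002]))
-82.3 (450, -225, 200) (array([ 0.031, -0.261, -0.372]), array([ 0.139, -0.   ,  0.002]))
-82.3 (480, 200, 200) (array([ 0.032, -0.662, -0.516]), array([ 0.139, -0.   ,  0.002]))
15.7 (400, -330, 230) (array([ 0.001, -0.174, -0.296]), array([-1.571, -0.001,  0.001]))
15.7 (450, -225, 200) (array([ 0.031, -0.261, -0.372]), array([-1.571, -0.001,  0.001]))
15.7 (480, 200, 200) (array([ 0.032, -0.662, -0.516]), array([-1.571, -0.001,  0.001]))
```

Request:
drive_tool:
  deltas:
    - [255,0,-0.02,-0.03,0.01,0,0]
    - [255,0,-0.04,-0.06,0.03,0,0]
    - [255,0,-0.06,-0.09,0.05,0,0]
    - [255,0,-0.08,-0.12,0.07,0,0]
    - [255,0,-0.1,-0.15,0.09,0,0]
    - [255,0,-0.12,-0.18,0.11,0,0]
    - [255,0,-0.135,-0.21,0.13,0,0]
    - [255,0,-0.15,-0.24,0.139,0,0]
    - [255,0,-0.165,-0.27,0.139,0,0]
    - [255,0,-0.174,-0.296,0.139,0,0]
  squeeze: 30

```text
time: 0.98
tool_pos: [401.3, -328.0, 231.2]
tcp_rot: [-108.6, 90.0, 79.2]
ft_force: [-0.1, -1.0, 0.3]
finger_gap: -0.0
```

```bash
python3 - <<'E'
from h import *
from bench import sense
s=sense();np.set_printoptions(precision=3,suppress=True);print(s["time"],s["tool_pos"],s["joint_pos"],s["finger_gap"],s["ft_force"])
for p in [(455,0,200),(484,248,150)]:print(delta(s,p,down(-82.3)))
E
```

```text
0.9833 [ 401.349 -327.952  231.2  ] [-44.941  -5.237  98.152   0.027  87.103  37.298] -0.031909455734296266 [-0.131 -0.979  0.296]
(array([ 0.031, -0.318, -0.097]), array([ 0.001, -0.   ,  0.001]))
(array([ 0.082, -0.559, -0.16 ]), array([ 0.001, -0.   ,  0.001]))
```

Request:
drive_tool:
  deltas:
    - [255,0,-0.03,-0.008,0,0,0]
    - [255,0,-0.06,-0.017,0,0,0]
    - [255,0,-0.09,-0.026,0,0,0]
    - [255,0,-0.12,-0.035,0,0,0]
    - [255,0,-0.15,-0.044,0,0,0]
    - [255,0,-0.18,-0.053,0,0,0]
    - [255,0,-0.21,-0.062,0,0,0]
    - [255,0,-0.24,-0.071,0,0,0]
    - [255,0,-0.27,-0.08,0,0,0]
    - [255,0,-0.3,-0.09,0,0,0]

```text
time: 1.82
tool_pos: [448.8, -19.2, 231.2]
tcp_rot: [24.8, 90.0, -147.5]
ft_force: [-0.2, -0.2, -0.2]
finger_gap: -0.2
```

Request:
drive_tool:
  deltas:
    - [255,0.01,-0.03,-0.008,0,0,0]
    - [255,0.02,-0.06,-0.016,0,0,0]
    - [255,0.03,-0.09,-0.024,0,0,0]
    - [255,0.04,-0.12,-0.032,0,0,0]
    - [255,0.05,-0.15,-0.04,0,0,0]
    - [255,0.06,-0.18,-0.048,0,0,0]
    - [255,0.07,-0.21,-0.056,0,0,0]
    - [255,0.08,-0.24,-0.064,0,0,0]
    - [255,0.08,-0.259,-0.07,0,0,0]
    - [255,0.08,-0.259,-0.07,0,0,0]

```text
time: 2.65
tool_pos: [482.8, 248.5, 150.0]
tcp_rot: [-25.2, 89.9, 162.7]
ft_force: [-0.8, 1.1, -0.3]
finger_gap: 0.1
```

```bash
python3 - <<'E'
from h import *
from bench import sense,snapshot
s=sense();np.set_printoptions(precision=3,suppress=True);print(s["time"],s["tool_pos"],s["joint_pos"],s["ft_force"])
for p in [(484.5,248.5,100),(484.5,248.5,63)]:print(delta(s,p,down(-82.3)))
W=snapshot("wrist");cv2.imwrite("pics/w1.png",W["frame"]);pickle.dump(W,open("pics/w1.pkl","wb"))
print(proj(W,[(484,248,70),(468,246,64),s["tool_pos"]]))
E
```

```text
2.65 [482.761 248.529 150.031] [ 21.782   1.791  99.871   0.071  78.424 103.87 ] [-0.774  1.107 -0.337]
(array([ 0.05 ,  0.   , -0.002]), array([0.004, 0.002, 0.001]))
(array([ 0.087,  0.   , -0.002]), array([0.004, 0.002, 0.001]))
[[280.836 218.255]
 [280.537 235.44 ]
 [279.576 267.773]]
```

View pics/w1.png

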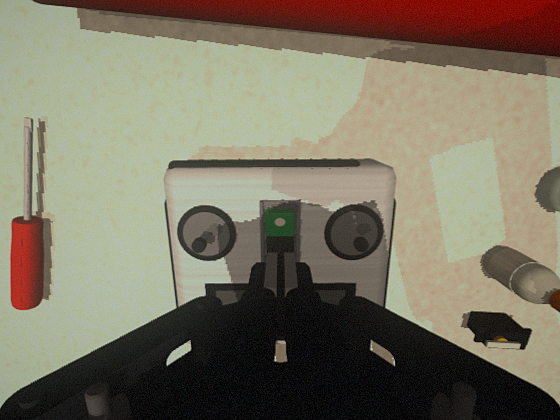

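The wrist view puts the green half's dot at (280,222), next to the predicted press point at (281,218). The closed fingers are centred over it, so I'll go down.

Request:
drive_tool:
  deltas:
    - [255,0.02,0,-0.002,0.004,0.002,0]
    - [255,0.04,0,-0.002,0.004,0.002,0]
    - [255,0.06,0,-0.002,0.004,0.002,0]
    - [255,0.07,0,-0.002,0.004,0.002,0]
    - [255,0.075,0,-0.002,0.004,0.002,0]
    - [255,0.078,0,-0.002,0.004,0.002,0]
    - [255,0.08,0,-0.002,0.004,0.002,0]
    - [255,0.082,0,-0.002,0.004,0.002,0]
    - [255,0.084,0,-0.002,0.004,0.002,0]
    - [255,0.084,0,-0.002,0.004,0.002,0]

```text
time: 3.53
tool_pos: [486.5, 245.8, 68.1]
tcp_rot: [-174.7, 89.8, 12.8]
ft_force: [1.3, -0.1, 1.0]
finger_gap: 0.1
```

Request:
drive_tool:
  deltas:
    - [255,0.001,0,0,0,0,0]
    - [255,0.001,0,0,0,0,0]
    - [255,0.002,0,0,0,0,0]
    - [255,0.002,0,0,0,0,0]
    - [255,0.003,0,0,0,0,0]
    - [255,0.003,0,0,0,0,0]
    - [255,0.003,0,0,0,0,0]
    - [255,0.003,0,0,0,0,0]
    - [255,0.003,0,0,0,0,0]
    - [255,0.003,0,0,0,0,0]

```text
time: 4.37
tool_pos: [485.4, 245.6, 64.2]
tcp_rot: [-177.2, 89.9, 10.3]
ft_force: [0.4, 0.1, 1.2]
finger_gap: 0.4
```

```bash
python3 - <<'E'
from bench import sense
for _ in range(3):
    s=sense();print(s["time"],s["tool_pos"].round(2),s["ft_force"].round(2),s["wrist_torque"].round(2),s["joint_pos"].round(2))
E
```

```text
4.3667 [485.38 245.63  64.16] [0.44 0.11 1.21] [ 0.1  -0.09 -0.04] [ 2.1450e+01  7.1900e+00  1.0375e+02 -2.0000e-02  6.8970e+01  1.0396e+02]
4.3667 [485.38 245.63  64.16] [0.44 0.11 1.21] [ 0.1  -0.09 -0.04] [ 2.1450e+01  7.1900e+00  1.0375e+02 -2.0000e-02  6.8970e+01  1.0396e+02]
4.3667 [485.38 245.63  64.16] [0.44 0.11 1.21] [ 0.1  -0.09 -0.04] [ 2.1450e+01  7.1900e+00  1.0375e+02 -2.0000e-02  6.8970e+01  1.0396e+02]
```

Only about 1 N at z ≈ 64, so it hasn't bottomed yet. I'll press in 1 mm steps until there is a clear stop.

Request:
drive_tool:
  deltas:
    - [255,0.0005,0,0,0,0,0]
    - [255,0.001,0,0,0,0,0]
    - [255,0.001,0,0,0,0,0]
    - [255,0.001,0,0,0,0,0]
    - [255,0.001,0,0,0,0,0]
    - [255,0.001,0,0,0,0,0]
    - [255,0.001,0,0,0,0,0]
    - [255,0.001,0,0,0,0,0]
    - [255,0.001,0,0,0,0,0]
    - [255,0.001,0,0,0,0,0]

```text
time: 5.2
tool_pos: [485.4, 245.7, 64.0]
tcp_rot: [-177.9, 89.9, 9.6]
ft_force: [-3.1, -1.0, 7.9]
finger_gap: 0.1
```

```bash
python3 - <<'E'
from h import *
from bench import sense,snapshot
s=sense();print(s["tool_pos"].round(2),s["ft_force"].round(2))
o=[]
for n in("wrist","side"):
  W=snapshot(n);f=W["frame"];u=proj(W,[(484,248,66)])[0].astype(int);k=(50,38) if n=="wrist" else (40,30)
  o.append(cv2.resize(f[u[1]-k[1]:u[1]+k[1],u[0]-k[0]:u[0]+k[0]],(400,300),interpolation=cv2.INTER_CUBIC))
cv2.imwrite("pics/p1.png",np.hstack(o))
E
```

```text
[485.44 245.65  63.97] [-3.13 -1.02  7.92]
```

View pics/p1.png

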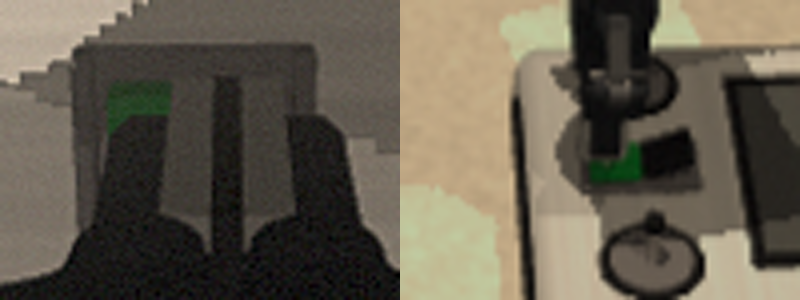

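Request:
drive_tool:
  deltas:
    - [255,0.0005,0,0,0,0,0]
    - [255,0.001,0,0,0,0,0]
    - [255,0.001,0,0,0,0,0]
    - [255,0.001,0,0,0,0,0]
    - [255,-0.004,0,0,0,0,0]
    - [255,-0.02,0,0,0,0,0]
    - [255,-0.05,0,0,0,0,0]
    - [255,-0.08,0,0,0,0,0]
    - [255,-0.11,0,0,0,0,0]
    - [255,-0.136,0,0,0,0,0]

```text
time: 6.13
tool_pos: [485.2, 245.5, 201.1]
tcp_rot: [179.6, 89.9, 7.1]
ft_force: [0.5, -0.1, -0.1]
finger_gap: -0.1
```

```bash
python3 - <<'E'
from h import *
from bench import sense,snapshot
s=sense();print(s["time"],s["tool_pos"].round(2),s["ft_force"].round(2))
o=[]
for n in("wrist","side","top"):
  W=snapshot(n);f=W["frame"];u=proj(W,[(484,248,66)])[0].astype(int);k=(40,45) if n=="wrist" else (25,28)
  o.append(cv2.resize(f[u[1]-k[1]:u[1]+k[1],u[0]-k[0]:u[0]+k[0]],(265,300),interpolation=cv2.INTER_CUBIC))
  pickle.dump(W,open(f"pics/{n}2.pkl","wb"));cv2.imwrite(f"pics/{n}2.png",f)
cv2.imwrite("pics/p2.png",np.hstack(o))
for p in [(440,0,200),(421.5,-225,170)]:print(delta(s,p,down(-82.3)))
E
```

```text
6.1333 [485.17 245.49 201.06] [ 0.5  -0.14 -0.05]
(array([0.0009, 0.2375, 0.0768]), array([-0.0036, -0.0022, -0.    ]))
(array([0.0308, 0.4582, 0.1246]), array([-0.0036, -0.0022, -0.    ]))
```

View pics/p2.png

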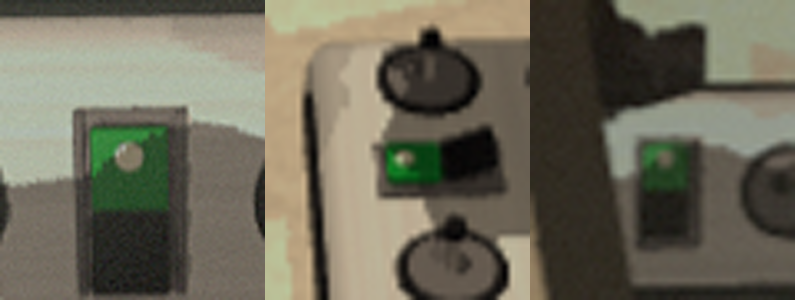

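View pics/wrist2.png

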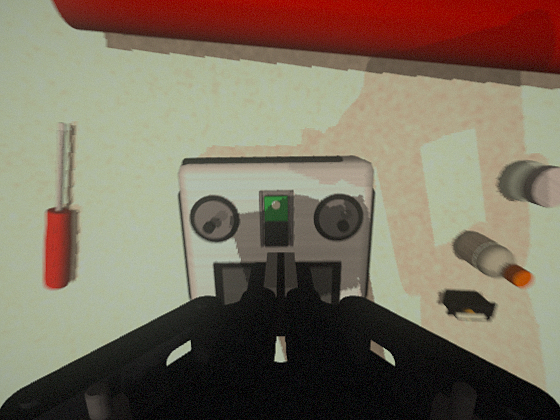

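```bash
python3 - <<'E'
from h import *
D={n:load(f"pics/{n}2.pkl") for n in("wrist","side","top")}
uv={}
for n,(x,y) in dict(wrist=(128,156),side=(140,157),top=(136,158)).items():
  u=proj(D[n],[(484,248,66)])[0].astype(int);k=(40,45) if n=="wrist" else (25,28)
  uv[n]=(u[0]-k[0]+(x+.5)*2*k[0]/265-.5,u[1]-k[1]+(y+.5)*2*k[1]/300-.5)
for a,b in(("wrist","side"),("top","side"),("wrist","top")): print(a,b,tri(D[a],uv[a],D[b],uv[b]))
# detect whether side dot moved / predicted dot in side for off (481.5,248.5,70.7)
for z,x in((70.7,481.5),(64,483.5)): print(proj(D["side"],[(x,248.5,z)]),uv["side"])
E
```

```text
wrist side (array([483.0612164 , 249.6220943 ,  65.97300341]), np.float64(1.2065964833409444))
top side (array([483.68848787, 248.00381497,  64.16906893]), np.float64(0.027875515913150083))
wrist top (array([482.96291506, 248.57976583,  65.56375227]), np.float64(2.1182520524042214))
[[312.0358566  276.05681565]] (np.float64(311.00943396226415), np.float64(277.9))
[[311.06735319 278.10349241]] (np.float64(311.00943396226415), np.float64(277.9))
```

The green half is now level: the dot is at z ≈ 64 by top and side, and matches the predicted "on" pixel. Next is the servo box.

Request:
drive_tool:
  deltas:
    - [255,0,0.03,0.008,0,0,0]
    - [255,0,0.06,0.016,0,0,0]
    - [255,0,0.09,0.024,0,0,0]
    - [255,0,0.12,0.032,0,0,0]
    - [255,0,0.15,0.04,0,0,0]
    - [255,0,0.18,0.048,0,0,0]
    - [255,0,0.21,0.056,0,0,0]
    - [255,0,0.24,0.064,0,0,0]
    - [255,0,0.27,0.072,0,0,0]
    - [255,0,0.3,0.08,0,0,0]

```text
time: 7.12
tool_pos: [443.6, -63.5, 197.3]
tcp_rot: [-58.8, 89.9, 128.7]
ft_force: [0.3, -0.6, 0.7]
finger_gap: 0.0
```

Request:
drive_tool:
  deltas:
    - [255,0.02,0.03,0.008,0,0,0]
    - [255,0.04,0.06,0.016,0,0,0]
    - [255,0.06,0.09,0.026,0,0,0]
    - [255,0.08,0.12,0.035,0,0,0]
    - [255,0.09,0.15,0.042,0,0,0]
    - [255,0.1,0.158,0.0446,0,0,0]
    - [255,0.1,0.158,0.0446,0,0,0]
    - [255,0.1,0.158,0.0446,0,0,0]
    - [255,0.1,0.158,0.0446,0,0,0]
    - [255,0.1,0.158,0.0446,0,0,0]

```text
time: 7.95
tool_pos: [422.3, -223.8, 99.6]
tcp_rot: [176.1, 89.8, 3.6]
ft_force: [0.3, 0.4, -0.2]
finger_gap: 0.3
```

```bash
python3 - <<'E'
from h import *
from bench import sense,snapshot
s=sense();np.set_printoptions(precision=4,suppress=True);print(s["time"],s["tool_pos"],s["ft_force"])
for p in [(421.5,-225,45),(421.5,-225,39)]:print(delta(s,p,down(-82.3)))
W=snapshot("wrist");cv2.imwrite("pics/w3.png",W["frame"])
print(proj(W,[(421.5,-225,45),(410.5,-288,45),s["tool_pos"]]))
E
```

```text
7.95 [ 422.3448 -223.7665   99.5898] [ 0.259   0.3746 -0.2242]
(array([0.0546, 0.0011, 0.0011]), array([-0.0022, -0.0027, -0.0002]))
(array([0.0606, 0.0011, 0.0012]), array([-0.0022, -0.0027, -0.0002]))
[[281.3827 232.855 ]
 [368.8953 258.8529]
 [279.5663 267.7414]]
```

View pics/w3.png

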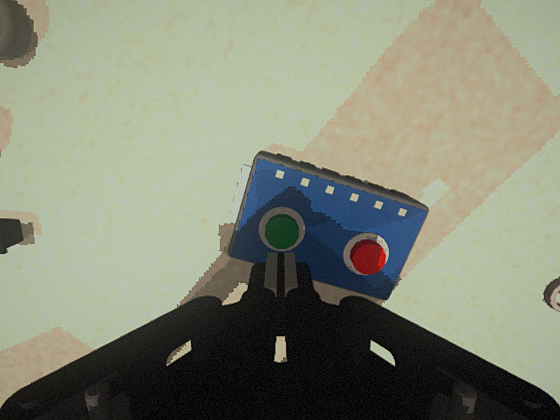

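Request:
drive_tool:
  deltas:
    - [255,0.02,0.001,0.001,-0.002,-0.003,0]
    - [255,0.035,0.001,0.001,-0.002,-0.003,0]
    - [255,0.045,0.001,0.001,-0.002,-0.003,0]
    - [255,0.05,0.001,0.001,-0.002,-0.003,0]
    - [255,0.053,0.001,0.001,-0.002,-0.003,0]
    - [255,0.055,0.001,0.001,-0.002,-0.003,0]
    - [255,0.057,0.001,0.001,-0.002,-0.003,0]
    - [255,0.058,0.001,0.001,-0.002,-0.003,0]
    - [255,0.059,0.001,0.001,-0.002,-0.003,0]
    - [255,0.059,0.001,0.001,-0.002,-0.003,0]

```text
time: 8.83
tool_pos: [421.4, -226.0, 40.4]
tcp_rot: [78.5, 90.0, -93.9]
ft_force: [1.4, 0.7, 1.4]
finger_gap: -0.2
```

Request:
drive_tool:
  deltas:
    - [255,0.0005,0,0,0,0,0]
    - [255,0.001,0,0,0,0,0]
    - [255,0.001,0,0,0,0,0]
    - [255,0.0015,0,0,0,0,0]
    - [255,0.0015,0,0,0,0,0]
    - [255,0.0015,0,0,0,0,0]
    - [255,0.0015,0,0,0,0,0]
    - [255,0.0015,0,0,0,0,0]
    - [255,0.0015,0,0,0,0,0]
    - [255,0.0015,0,0,0,0,0]

```text
time: 9.67
tool_pos: [421.4, -226.1, 39.0]
tcp_rot: [63.8, 90.0, -108.6]
ft_force: [0.3, 2.1, 4.7]
finger_gap: 0.1
```

Request:
drive_tool:
  deltas:
    - [255,0.0005,0,0,0,0,0]
    - [255,0.001,0,0,0,0,0]
    - [255,0.001,0,0,0,0,0]
    - [255,0.0015,0,0,0,0,0]
    - [255,0.0015,0,0,0,0,0]
    - [255,0.0015,0,0,0,0,0]
    - [255,0.0015,0,0,0,0,0]
    - [255,0.0015,0,0,0,0,0]
    - [255,0.0015,0,0,0,0,0]
    - [255,0.0015,0,0,0,0,0]

```text
time: 10.5
tool_pos: [421.5, -226.2, 38.9]
tcp_rot: [49.5, 90.0, -122.9]
ft_force: [-6.7, 5.6, 19.8]
finger_gap: 0.2
```

Request:
drive_tool:
  deltas:
    - [255,-0.005,0,0,0,0,0]
    - [255,-0.02,0,0,0,0,0]
    - [255,-0.05,0,0,0,0,0]
    - [255,-0.08,0,0,0,0,0]
    - [255,-0.11,0,0,0,0,0]
    - [255,-0.13,0,0,0,0,0]
    - [255,-0.13,0,0,0,0,0]
    - [255,-0.13,0,0,0,0,0]
    - [255,-0.13,0,0,0,0,0]
    - [255,-0.13,0,0,0,0,0]

```text
time: 11.33
tool_pos: [420.1, -225.3, 165.3]
tcp_rot: [-28.9, 89.8, 158.7]
ft_force: [0.5, 0.7, 0.2]
finger_gap: -0.2
```

```bash
python3 - <<'E'
from h import *
from bench import sense,snapshot
s=sense();np.set_printoptions(precision=4,suppress=True);print(s["time"],s["tool_pos"],s["joint_pos"],s["ft_force"])
o=[]
S0=load("pics/side0.pkl")["frame"]
for n in("wrist","side"):
  W=snapshot(n);f=W["frame"];u=proj(W,[(416,-256,40)])[0].astype(int);k=(90,68) if n=="wrist" else (30,34)
  if n=="side": o.append(cv2.resize(S0[u[1]-k[1]:u[1]+k[1],u[0]-k[0]:u[0]+k[0]],(265,300),interpolation=cv2.INTER_CUBIC))
  o.append(cv2.resize(f[u[1]-k[1]:u[1]+k[1],u[0]-k[0]:u[0]+k[0]],(265,300),interpolation=cv2.INTER_CUBIC))
cv2.imwrite("pics/p3.png",np.hstack(o))
for p in [(530,-120,190),(690,38,160)]:print(delta(s,p,down(0)))
E
```

```text
11.3333 [ 420.142  -225.3228  165.3157] [-34.3333  -9.4028 108.9066  -0.0481  80.7017  48.0713] [0.4642 0.7461 0.2326]
(array([-0.0249, -0.0899, -0.1227]), array([-1.4381,  0.0014,  0.0038]))
(array([ 0.0047, -0.2253, -0.3023]), array([-1.4381,  0.0014,  0.0038]))
```

View pics/p3.png

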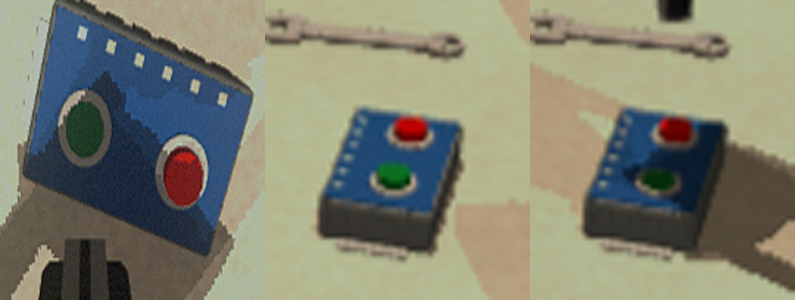

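The green button is in, the red one is still out and the box hasn't moved. Now the wing.

Request:
drive_tool:
  deltas:
    - [255,0,-0.015,-0.02,-0.1,0,0]
    - [255,0,-0.03,-0.04,-0.2,0,0]
    - [255,0,-0.045,-0.06,-0.3,0,0]
    - [255,0,-0.06,-0.08,-0.4,0,0]
    - [255,0,-0.075,-0.1,-0.5,0,0]
    - [255,0,-0.09,-0.12,-0.6,0,0]
    - [255,0,-0.105,-0.14,-0.7,0,0]
    - [255,0,-0.12,-0.16,-0.8,0,0]
    - [255,0,-0.135,-0.18,-0.9,0,0]
    - [255,0,-0.15,-0.2,-1.0,0,0]

```text
time: 12.27
tool_pos: [599.7, -49.6, 165.5]
tcp_rot: [-68.0, 89.8, 177.2]
ft_force: [0.0, 0.1, 0.5]
finger_gap: -0.0
```

```bash
python3 - <<'E'
from h import *
from bench import sense
s=sense();np.set_printoptions(precision=4,suppress=True);print(s["time"],s["tool_pos"],s["joint_pos"])
for p in [(690,38,160)]:print(delta(s,p,down(0)))
E
```

```text
12.2667 [599.6562 -49.5766 165.4747] [-9.5952 10.0983 89.3073 -0.0206 80.7641 15.2169]
(array([ 0.0052,  0.0453, -0.1174]), array([-0.433 ,  0.0005,  0.003 ]))
```

Request:
drive_tool:
  deltas:
    - [255,0,0.007,-0.02,-0.08,0,0]
    - [255,0,0.015,-0.04,-0.16,0,0]
    - [255,0,0.023,-0.06,-0.24,0,0]
    - [255,0,0.03,-0.08,-0.32,0,0]
    - [255,0,0.038,-0.1,-0.4,0,0]
    - [255,0.005,0.045,-0.117,-0.433,0,0.003]
    - [255,0.005,0.045,-0.117,-0.433,0,0.003]
    - [255,0.005,0.045,-0.117,-0.433,0,0.003]
    - [255,0.005,0.045,-0.117,-0.433,0,0.003]
    - [255,0.005,0.045,-0.117,-0.433,0,0.003]

```text
time: 13.1
tool_pos: [689.3, 35.5, 161.3]
tcp_rot: [42.8, 89.9, -47.5]
ft_force: [0.0, -0.1, 0.1]
finger_gap: 0.1
```

```bash
python3 - <<'E'
from h import *
from bench import sense,snapshot
s=sense();np.set_printoptions(precision=4,suppress=True);print(s["time"],s["tool_pos"],s["joint_pos"],s["ft_force"])
for p in [(690,38,100),(690,38,84)]:print(delta(s,p,down(0)))
W=snapshot("wrist");cv2.imwrite("pics/w4.png",W["frame"])
print(proj(W,[(690,37,90),(690,21,84),s["tool_pos"]]))
E
```

```text
13.1 [689.2612  35.4585 161.3373] [-1.2791 23.4157 73.8047 -0.0576 82.7249 -0.9166] [ 0.0388 -0.0613  0.0651]
(array([ 0.0613,  0.0007, -0.0026]), array([-0.0062,  0.001 , -0.0009]))
(array([ 0.0773,  0.0007, -0.0026]), array([-0.0062,  0.001 , -0.0009]))
[[282.0053 221.8292]
 [282.045  239.3343]
 [281.4387 268.3227]]
```

View pics/w4.png

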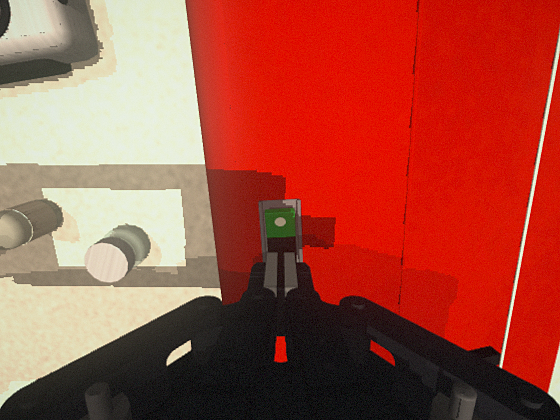

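Request:
drive_tool:
  deltas:
    - [255,0.02,0,-0.003,-0.006,0,0]
    - [255,0.04,0,-0.003,-0.006,0,0]
    - [255,0.055,0,-0.003,-0.006,0,0]
    - [255,0.062,0,-0.003,-0.006,0,0]
    - [255,0.067,0,-0.003,-0.006,0,0]
    - [255,0.07,0,-0.003,-0.006,0,0]
    - [255,0.073,0,-0.003,-0.006,0,0]
    - [255,0.075,0,-0.003,-0.006,0,0]
    - [255,0.077,0,-0.003,-0.006,0,0]
    - [255,0.077,0,-0.003,-0.006,0,0]

```text
time: 13.98
tool_pos: [690.6, 39.3, 85.2]
tcp_rot: [78.1, 89.8, -11.8]
ft_force: [1.3, 0.9, 0.4]
finger_gap: -0.2
```

Request:
drive_tool:
  deltas:
    - [255,0.0005,0,0,0,0,0]
    - [255,0.001,0,0,0,0,0]
    - [255,0.001,0,0,0,0,0]
    - [255,0.0015,0,0,0,0,0]
    - [255,0.0015,0,0,0,0,0]
    - [255,0.0015,0,0,0,0,0]
    - [255,0.0015,0,0,0,0,0]
    - [255,0.0015,0,0,0,0,0]
    - [255,0.0015,0,0,0,0,0]
    - [255,0.0015,0,0,0,0,0]

```text
time: 14.82
tool_pos: [690.5, 39.2, 84.1]
tcp_rot: [75.7, 89.8, -14.2]
ft_force: [0.0, 0.9, 5.7]
finger_gap: 0.1
```

Request:
drive_tool:
  deltas:
    - [255,0.0005,0,0,0,0,0]
    - [255,0.001,0,0,0,0,0]
    - [255,0.001,0,0,0,0,0]
    - [255,0.0015,0,0,0,0,0]
    - [255,0.0015,0,0,0,0,0]
    - [255,0.0015,0,0,0,0,0]
    - [255,0.0015,0,0,0,0,0]
    - [255,0.0015,0,0,0,0,0]
    - [255,0.0015,0,0,0,0,0]
    - [255,0.0015,0,0,0,0,0]

```text
time: 15.65
tool_pos: [690.6, 39.2, 83.9]
tcp_rot: [76.0, 89.8, -14.0]
ft_force: [-5.1, 1.4, 13.6]
finger_gap: 0.2
```

Request:
drive_tool:
  deltas:
    - [255,-0.005,0,0,0,0,0]
    - [255,-0.02,0,0,0,0,0]
    - [255,-0.05,0,0,0,0,0]
    - [255,-0.08,0,0,0,0,0]
    - [255,-0.11,0,0,0,0,0]
    - [255,-0.13,0,0,0,0,0]
    - [255,-0.13,0,0,0,0,0]
    - [255,-0.13,0,0,0,0,0]
    - [255,-0.13,0,0,0,0,0]
    - [255,-0.13,0,0,0,0,0]

```text
time: 16.48
tool_pos: [688.8, 39.1, 209.8]
tcp_rot: [-56.2, 89.9, -146.1]
ft_force: [-0.6, 0.2, 0.2]
finger_gap: -0.0
```

```bash
python3 - <<'E'
from h import *
from bench import sense,snapshot
s=sense();print(s["time"],s["tool_pos"],s["ft_force"])
o=[]
for n in("wrist","side","top"):
  W=snapshot(n);f=W["frame"];u=proj(W,[(690,30,86)])[0].astype(int);k=(45,51) if n=="wrist" else (22,25);print(n,u)
  o.append(cv2.resize(f[u[1]-k[1]:u[1]+k[1],u[0]-k[0]:u[0]+k[0]],(265,300),interpolation=cv2.INTER_CUBIC))
  pickle.dump(W,open(f"pics/{n}4.pkl","wb"));cv2.imwrite(f"pics/{n}4.png",f)
  print(proj(W,[(689.5,36.5,90.2),(689.5,37.5,84)]))
cv2.imwrite("pics/p4.png",np.hstack(o))
E
```

```text
16.4833 [688.77153749  39.12270339 209.78916025] [-0.56577317  0.15509944  0.15327798]
wrist [282 215]
[[281.96357144 209.37549076]
 [281.93981081 206.43970823]]
side [239 210]
[[239.36960053 210.16131941]
 [239.39513978 212.26392694]]
top [286 169]
[[283.93670579 168.95613284]
 [283.56449605 169.64944863]]
```

View pics/p4.png

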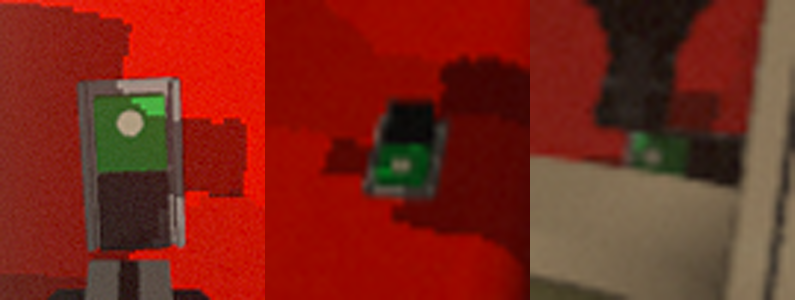

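View pics/side4.png

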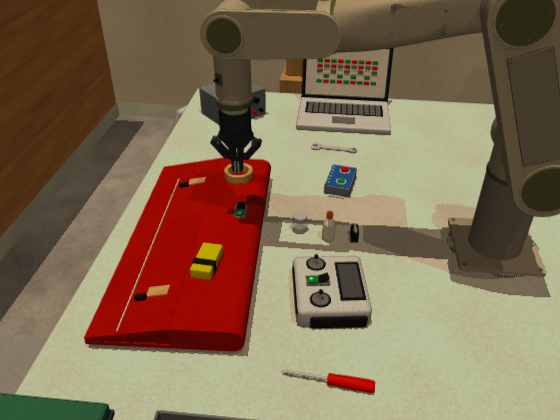

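All three controls read on, nothing else has moved, and the tool is about 125 mm above the wing. Handing in.

```bash
python3 -c "
from bench import hand_in
print(hand_in())"
```

```text
the job is handed in; nothing more can be done
None
```

I switched on the bench in the order asked, pressing only with the closed fingers, and handed the job in at about 16.6 s. `hand_in()` reports no verdict, so the readings below are my own checks.

| Control | Stopped at z | "On" height given | Upward force at stop |
|---|---|---|---|
| Transmitter rocker | 64.0 mm | 64 mm | about 8 N, then 1 mm further before lifting |
| Green button | 38.9 mm | 39 mm | about 20 N |
| Wing rocker | 83.9 mm | 84 mm | about 14 N |

- **Pictures:** both rockers show their green halves level, and the green button is in. The red button is still out. By eye, the transmitter, box and other items are where they were. The tool finished about 125 mm above the wing, touching nothing.
- **Small disagreements:**
    - I landed about 2.5 mm to one side of the transmitter rocker's centre.
    - For the transmitter rocker, the top and side cameras put the white dot at 64.2 mm. The pairs with the wrist camera gave 65.6–66.0 mm, with the rays missing each other by 1–2 mm.
    - For the wing rocker, the side picture put the dot about half a pixel from the predicted "on" spot, roughly 1.5 mm high, which is within reading error.

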